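Take the headstock angle with the bench bevel and lay the neck block to it

ROBOT

A 7-joint arm with a two-finger parallel gripper is mounted at the origin on the work surface. World frame = base frame: x ahead of the robot, y to its left, z up, the work surface at z = 0. Lengths are in m, angles in rad, forces in N, time in s.
With the tool pointing down it reaches from about 0.4 to 0.85 m from the base axis. Payload 10.4 kg.
Tool frame: the origin (TCP) lies at the centre of the arm's flange, where the gripper is bolted on; the fingertips stand 182 mm ahead of it and the grasp point (between the pads) lies 164 mm ahead of it; z points along the fingers, y is the line along which they close (so a half turn about z gives the same grasp; the last joint's range is limited). The gripper opens to 87 mm and grips with 3 to 60 N. Pads are 19 mm wide; open, the fingers measure 117 mm over their backs; the gripper's body (75 mm by 190 mm) begins 51 mm behind the grasp point.
Start: joints at [-1.312, 0.332, -0.065, 1.46, 0.022, 1.35, -0.088], TCP at [0.174, 0.6, 0.405] pointing down, gripper open.
Joint ranges: [-2.6, 2.6], [-0.5, 2.12], [-1.47, 1.34], [0.16, 2.42], [-1.27, 4.41], [0.06, 2.06], [-2.6, 2.6]. Speed limits (rad/s): [2.22, 2.22, 2.79, 2.79, 3.14, 3.14, 3.14].

INTERFACE

Orientations are given as a unit quaternion [x, y, z, w].
In Python, from bench import r, eyes, job gives the robot as it stands. The module is installed in compiled form; this text tells all that it offers.
- The arm moves only by the shell command python3 -m inch 'ROWS' [OPENING] [FORCE]. ROWS is JSON, a list of rows, each a list of 6 numbers: the shift along the tool's x, y, z normalised to -1 to 1, where 1 is 4 cm, then the turn, a rotation vector about the tool's x, y, z normalised to -1 to 1, where 1 is 0.12 rad. In form: [[x, y, z, wx, wy, wz], ...]. A call has exactly 5 rows; each row shifts and turns the commanded pose from where the row before left it, along the tool's axes as they then stand; what a row does not reach is not made up. A row lasts 1/12 s, in which the tool goes at most 41.7 mm and 7.16 degrees, less where a joint would pass 70% of its speed; a pose out of reach is approached as far as the arm can. A call with a number of a shift or a turn outside -1 to 1 is refused whole. A call with a gripper value outside its range is refused whole. OPENING is the gripper command: -1 is shut, 1 is fully open, values between are in proportion, set as the call begins (- or left out, the last holds). The fingers move at their own pace and stop on an object; FORCE is the grip in N (left out, the last holds). Time passes only in rows, so rows that do not move let the fingers close, or fill a call up. It gives the time, the measured TCP pose, the force, the opening and the grip force at its end, in the units of the state.
- r.read_state(): the state, without advancing time (a new reading comes with each control period).
- eyes.camera(name): name is "side" or "top"; returns a dict with "pixels" (400x640x3 uint8, red, green, blue), "fx", "fy", "cx", "cy" (pixels), "extrinsics" (4x4, takes a point from camera to world coordinates). Camera axes: x right, y down, z forward; pixel columns grow to the right and rows downward; lengths in m; the calibration is good to about 2 mm. A picture is of the moment at which its call begins. There is no depth.
- job.close_job(): hands the job in; it is judged then, once.
The state is a dict: "time": time; "joint_positions": joint angles; "joint_vel": joint speeds; "joint_torque": joint torques, N m; "ee_pos": TCP position; "eef_rot": TCP orientation; "ft_force": force on the tool from outside, world axes, zero at the start; "torque": the same for the moment, N m; "width": finger opening in m; "grip_force": force on a finger pad.
Only numpy, scipy, OpenCV 4.12 (cv2) and the standard library are available. Lean on these libraries where they do the work, as an engineer would, in place of code of your own. Each camera call takes 0.05 s, during which the arm holds its last target. There are 200 camera calls.

TASK

Set the bench bevel: swing its steel blade by the upright wooden knob until the knob's arm lies along the straight edge of the cedar headstock offcut, then let go; the stiff pivot holds the angle. Then transfer that angle: stand the long dark neck block (not the short one) on the counter close alongside the blade's other, bare arm, lengthwise along it and on the same side of the blade as the offcut, and let go, leaving the blade at its setting.

Things in the scene. Friction and masses are not known exactly. Their poses are not given: they have to be found in the camera images.
- blade: Steel bevel blade, 260 x 20 x 6 mm, its top 16 mm above the counter, turning on a vertical brass pivot (24 mm wide, 27 mm high) at its middle over a fixed ash stock. Origin: pivot axis at counter height; y along the blade to the knob arm, x across it to the offcut's side (far side). The arm to -y is bare. Pivot friction 0.15 N m: stays where left. Starts 20 to 65 degrees from the offcut's edge.
- knob (a point): Centre of the top of the upright round dark wood knob on the blade, 105 mm from the pivot, 16 mm diameter, from 16 to 70 mm above the counter; axes as the blade's. About 1.5 N moves it. It starts on the robot's side of the offcut's edge; the edge stops the blade.
- offcut: Cedar headstock offcut fixed to the counter, 24 mm high, 100 mm long, 50 to 70 mm wide, eight dark peg holes on top. Origin: on the bevel's pivot axis at counter height, outside the wood; y runs along its straight edge, which lies at x = 10 mm from y = 35 to 135 mm, wood on the +x side. With the blade along the edge, the blade's axes point as the offcut's.
- block: Long neck block of dark wood standing loose on the counter: 110 mm along y, 28 mm along x, 54 mm high, about 110 g. Origin: centre of its underside, z up. A short block of the same wood and section, 60 mm long, stands near and is not wanted; which is nearer the robot varies.
Things that resemble listed ones, but are neither listed nor needed, are in the scene too. Leave any pink look-alike of the block alone. What is shaped like the offcut but yellow is not meant.

How it is judged:
On the way, in this order (a step that is already met when the one before it is completed fails the run):
1. the blade lies along the offcut's straight edge, within 10 degrees, and has been let go (angle between the y axis of blade and the y axis of offcut, either way round below 0.175 rad and contact force between the fingers and blade below 0.3 N), for 0.2 s.
2. the long block stands along the bare arm (angle between the y axis of block and the y axis of blade, either way round below 0.175 rad and x of block in the frame of blade between 0.016 and 0.04 m and y of block in the frame of blade between -0.125 and -0.04 m), for 0.2 s.
At the end, for the whole second after the job is handed in: Blade within 10 degrees of the offcut's edge; long block at rest upright on the counter on the offcut's side of the bare arm, within 10 degrees of the blade, at most 16 mm from it, its middle 40 to 125 mm from the pivot along the arm (all of step 2 and angle between the y axis of blade and the y axis of offcut, either way round below 0.175 rad and angle between block's own z axis and vertical below 0.12 rad and height (world z) of block below 0.006 m and linear speed of block below 0.02 m/s); the robot touches nothing.
It also fails if it takes over 45 s, if anything falls off the work surface, if the arm or the gripper's body presses on something with over 40 N, if the wrist force passes 120 N, or if a joint passes its speed limit or range.

## Working session

There is one attempt and no reset: what is moved stays moved. The work goes in short steps, Python scripts to look and compute and a shell command to move; the robot and the scene stay as the last step left them, time stands still between calls to the robot, and variables do not carry over. Pictures are saved under pics/ and viewed, at most 10 in all, crops included, and the job is handed in when it is done.

```bash
mkdir -p pics; python3 - <<'E'
from bench import r,eyes
import cv2,numpy as np,pickle
d={}
for n in("top","side"):
    c=eyes.camera(n);d[n]=c
    cv2.imwrite(f"pics/{n}0.png",c["pixels"][:,:,::-1]);print(n,c["fx"],c["fy"],c["cx"],c["cy"],np.round(c["extrinsics"],3).tolist())
pickle.dump(d,open("c0.pkl","wb"))
s=r.read_state();print({k:np.round(v,3) for k,v in s.items()})
E
```

```text
top 413.4506498174359 413.4506498174359 319.8901799184353 191.50764498945568 [[0.02, -0.998, 0.063, 0.45], [-0.999, -0.022, -0.035, -0.028], [0.036, -0.062, -0.997, 0.916], [0.0, 0.0, 0.0, 1.0]]
side 427.9298886885605 427.9298886885605 315.0012005888926 198.9400383882759 [[-1.0, -0.005, -0.004, 0.498], [-0.001, 0.751, -0.66, 0.58], [0.007, -0.66, -0.751, 0.766], [0.0, 0.0, 0.0, 1.0]]
{'time': np.float64(0.1), 'joint_positions': array([-1.312,  0.333, -0.065,  1.461,  0.022,  1.35 , -0.088]), 'joint_vel': array([ 0.001, -0.001,  0.001, -0.001,  0.001, -0.   , -0.   ]), 'joint_torque': array([ 1.0000e-03, -6.2455e+01,  2.5000e-02, -3.9071e+01, -6.1000e-02,
        3.6000e-02,  0.0000e+00]), 'ee_pos': array([0.174, 0.6  , 0.404]), 'eef_rot': array([ 0.14 ,  0.99 , -0.001, -0.   ]), 'ft_force': array([-0.213, -0.12 ,  0.41 ]), 'torque': array([-0.014, -0.032, -0.029]), 'grip_force': np.float64(0.0), 'width': np.float64(0.087)}
```

View pics/top0.png

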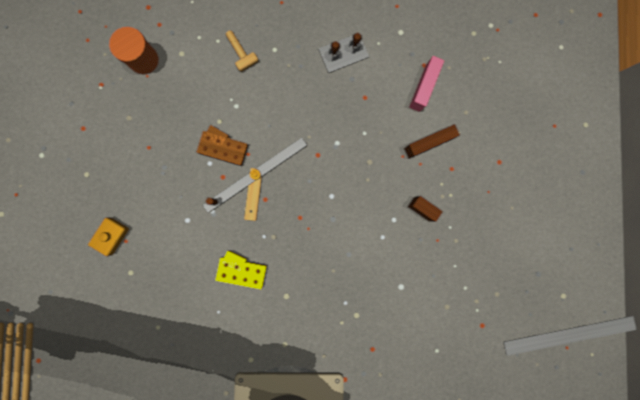

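View pics/side0.png

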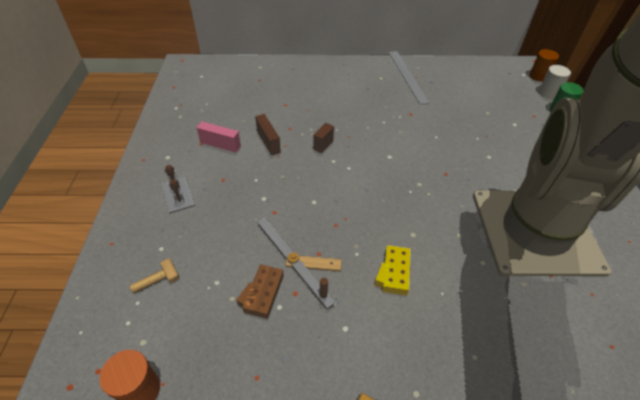

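Top view: pivot (255,174), knob (210,201), cedar offcut (222,146), long block (432,141), short one (425,209), pink (427,84). Side view: pivot (293,259), knob top (324,284), offcut (262,290), long block (268,133). I'll enlarge both for corner reading.

```bash
python3 - <<'E'
import pickle,cv2,numpy as np
d=pickle.load(open("c0.pkl","rb"))
t=d["top"]["pixels"][:,:,::-1];s=d["side"]["pixels"][:,:,::-1]
f=lambda im,x,y,w,h,k:cv2.resize(im[y:y+h,x:x+w],None,fx=k,fy=k,interpolation=cv2.INTER_CUBIC)
a=f(t,190,115,125,100,6)
b=np.hstack([f(t,395,115,70,60,5),f(s,245,100,60,60,5)])
c=f(s,230,210,120,105,5)
cv2.imwrite("pics/a.png",a[:600,:750]);
out=np.zeros((300+0,650,3),np.uint8);out[:300,:b.shape[1]]=b
cv2.imwrite("pics/b.png",out);cv2.imwrite("pics/c.png",c)
E
cat > h.py <<'E'
import pickle,numpy as np
from bench import r,eyes
def ray(c,uv):
    E=np.array(c["extrinsics"]);d=np.array([(uv[0]-c["cx"])/c["fx"],(uv[1]-c["cy"])/c["fy"],1]);return E[:3,3],E[:3,:3]@d
def atz(c,uv,z):
    o,d=ray(c,uv);return o+d*(z-o[2])/d[2]
def tri(c1,p1,c2,p2):
    A=np.zeros((3,3));b=np.zeros(3);R=[]
    for c,p in((c1,p1),(c2,p2)):
        o,d=ray(c,p);d=d/np.linalg.norm(d);P=np.eye(3)-np.outer(d,d);A+=P;b+=P@o;R.append((o,P))
    x=np.linalg.solve(A,b);return x,max(np.linalg.norm(P@(x-o)) for o,P in R)
def proj(c,p):
    E=np.array(c["extrinsics"]);q=E[:3,:3].T@(np.array(p)-E[:3,3]);return q[:2]/q[2]*[c["fx"],c["fy"]]+[c["cx"],c["cy"]]
E
```

```text
(no output)
```

View pics/a.png

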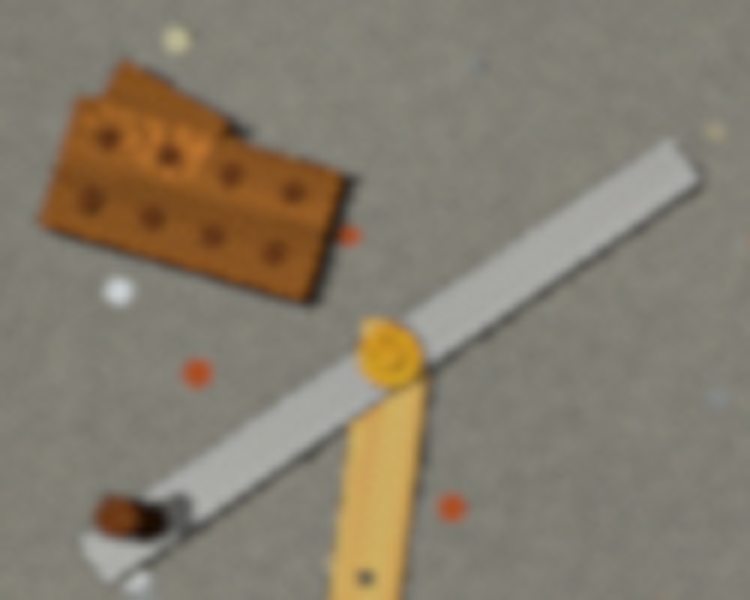

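View pics/b.png

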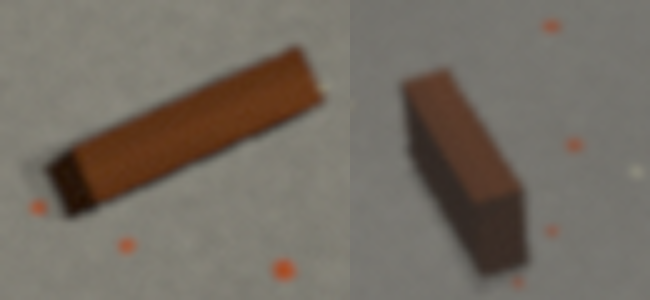

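View pics/c.png

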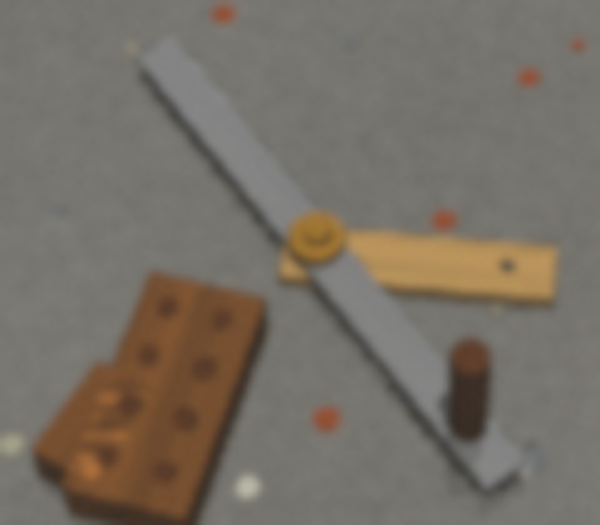

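The crops show the top-face corners of the block, the pivot cap, the knob top and the offcut's straight near edge clearly; triangulating these.

```bash
python3 - <<'E'
from h import *
d=pickle.load(open("c0.pkl","rb"));T,S=d["top"],d["side"]
u=lambda p,o,k:((p[0]+.5)/k-.5+o[0],(p[1]+.5)/k-.5+o[1])
A=lambda *p:u(p,(190,115),6);B=lambda *p:u(p,(395,115),5);Bs=lambda x,y:u((x-350,y),(245,100),5);C=lambda *p:u(p,(230,210),5)
P={}
def m(n,p,q):
    x,e=tri(T,p,S,q);P[n]=x;print(n,np.round(x,4),round(e,4))
m("piv",A(392,350),C(318,230));m("knob",A(117,517),C(469,355))
m("offR",A(310,296),C(265,300));m("offL",A(42,220),C(192,520))
m("bladeBare",A(687,160),C(157,48));
m("b1",B(78,150),Bs(478,202));m("b2",B(298,48),Bs(405,82));m("b3",B(322,100),Bs(447,70));m("b4",B(95,203),Bs(522,188))
bc=sum(P[f"b{i}"] for i in(1,2,3,4))/4;by=P["b1"]-P["b2"]+P["b4"]-P["b3"]
an=lambda v:np.degrees(np.arctan2(v[1],v[0]))
print("block",bc,an(by),np.linalg.norm(by)/2, np.linalg.norm(P["b1"]-P["b4"]))
pv=P["piv"]
print("edge ang",an(P["offL"]-P["offR"]),"blade",an(P["knob"]-pv),an(pv-P["bladeBare"]),np.linalg.norm((P["knob"]-pv)[:2]))
# offcut bottom/top edges at z=.024 from top only
a,b=atz(T,A(310,296),.024),atz(T,A(42,220),.024);print(a,b,an(b-a))
n=np.array([b[1]-a[1],-(b[0]-a[0])]);n/=np.linalg.norm(n);print("piv-edge dist",(a[:2]-pv[:2])@n,np.linalg.norm(b-a))
E
```

```text
piv [0.5413 0.0825 0.0219] 0.0019
knob [0.479  0.1681 0.067 ] 0.0003
offR [0.5614 0.1133 0.0168] 0.0014
offL [0.5851 0.2102 0.0179] 0.0027
bladeBare [ 0.6166 -0.0221  0.0108] 0.0007
b1 [ 0.6088 -0.249   0.0484] 0.0003
b2 [ 0.6547 -0.3432  0.0509] 0.0007
b3 [ 0.6328 -0.3537  0.0509] 0.0004
b4 [ 0.5862 -0.2555  0.0522] 0.0002
block [ 0.62062523 -0.30034131  0.0506108 ] 115.68069436860576 0.10674279998330957 0.023897975079214265
edge ang 76.23031652019534 blade 126.05082076772523 125.73173878731247 0.10579416100535807
[0.56182674 0.11208311 0.024     ] [0.5868812  0.20850714 0.024     ] 75.43457070914673
piv-edge dist 0.012425889163366661 0.09962589868840288
```

```bash
cat >> h.py <<'E'
from scipy.spatial.transform import Rotation as R
piv=np.array([.541,.083]);ey=np.array([.248,.969]);ex=np.array([.969,-.248])
def edge(x,y,z): return np.r_[piv+x*ex+y*ey,z]
def to(p,yaw=None):
    """tool-frame shift in rows units (4cm), from the measured pose; yaw = wanted world angle of tool y, deg"""
    s=r.read_state();Q=R.from_quat(s["eef_rot"]);M=Q.as_matrix()
    print("t",round(s["time"],2),"pos",np.round(s["ee_pos"],4),"units",np.round(M.T@(np.array(p)-s["ee_pos"])/.04,2),"yang",round(np.degrees(np.arctan2(M[1,1],M[0,1])),2),"tilt",np.round(M[:2,2],3),"F",np.round(s["ft_force"],1),"w",round(s["width"],4))
E
python3 -c "
from h import *
p=edge(-.124,.0675,.217);print(p);to(p)"
```

```text
[0.437584  0.1791595 0.217    ]
t 0.1 pos [0.1738 0.6003 0.404 ] units [-9.26 -8.27  4.69] yang 73.86 tilt [-0.    -0.001] F [-0.2 -0.1  0.4] w 0.0872
```

```bash
python3 -m inch '[[-0.62,-0.55,0.2,0,0,0],[-0.62,-0.55,0.2,0,0,0],[-0.62,-0.55,0.2,0,0,0],[-0.62,-0.55,0.2,0,0,0],[-0.62,-0.55,0.2,0,0,0]]' -1 10 >/dev/null
python3 -m inch '[[-0.62,-0.55,0.2,0,0,0],[-0.62,-0.55,0.2,0,0,0],[-0.62,-0.55,0.2,0,0,0],[-0.62,-0.55,0.2,0,0,0],[-0.62,-0.55,0.2,0,0,0]]' 
python3 -m inch '[[-0.62,-0.55,0.2,0,0,0],[-0.62,-0.55,0.2,0,0,0],[-0.62,-0.55,0.2,0,0,0],[-0.62,-0.55,0.2,0,0,0],[0,0,0,0,0,0]]' 
python3 -c "
from h import *
to(edge(-.124,.0675,.217))"
```

```text
time: 0.93
ee_pos: [0.3513, 0.3184, 0.3242]
eef_rot: [0.14, 0.99, 0.0, -0.0]
ft_force: [1.2, 0.2, 0.5]
width: 0.0282
grip_force: 0.0
time: 1.35
ee_pos: [0.4239, 0.2021, 0.2913]
eef_rot: [0.144, 0.99, -0.001, -0.0]
ft_force: [-0.2, -0.7, 0.6]
width: 0.0019
grip_force: 0.0
t 1.35 pos [0.4239 0.2021 0.2913] units [-0.49 -0.45  1.86] yang 73.42 tilt [-0.001 -0.003] F [-0.2 -0.7  0.6] w 0.0019
```

```bash
python3 -m inch '[[-0.25,-0.22,0.6,0,0,0.15],[-0.24,-0.23,0.6,0,0,-0.35],[0,0,0.66,0,0,0],[0,0,0,0,0,0],[0,0,0,0,0,0]]' >/dev/null
python3 -c "
from h import *
to(edge(-.124,.0675,.217))"
python3 -m inch '[[-0.2,0,0,0,0,0],[-0.2,0,0,0,0,0],[-0.2,0,0,0,0,0],[-0.08,0.08,0,0,0,0],[-0.08,0.08,0,0,0,0]]'
python3 -m inch '[[-0.16,0.16,0,0,0,0],[-0.19,0.13,0,0,0,0],[-0.19,0.13,0,0,0,0],[0,0,0,0,0,0],[0,0,0,0,0,0]]'
python3 -c "
from h import *
import cv2
to(edge(-.124,.0675,.217))
cv2.imwrite('pics/t1.png',cv2.resize(eyes.camera('top')['pixels'][100:240,180:340,::-1],None,fx=3,fy=3))"
```

```text
t 1.77 pos [0.4347 0.1851 0.2178] units [-0.11 -0.13  0.02] yang 75.21 tilt [-0.003 -0.002] F [-0.1  1.3  0.3] w 0.0007
time: 2.18
ee_pos: [0.467, 0.1836, 0.2189]
eef_rot: [0.129, 0.992, 0.0, 0.0]
ft_force: [-1.3, -0.3, 1.5]
width: 0.0003
grip_force: 0.8
time: 2.6
ee_pos: [0.492, 0.1946, 0.2182]
eef_rot: [0.128, 0.992, -0.0, 0.0]
ft_force: [0.4, -0.0, -1.4]
width: 0.0006
grip_force: 0.0
t 2.6 pos [0.492  0.1946 0.2182] units [ 1.22 -0.72  0.03] yang 75.25 tilt [ 0. -0.] F [ 0.4 -0.  -1.4] w 0.0006
```

View pics/t1.png

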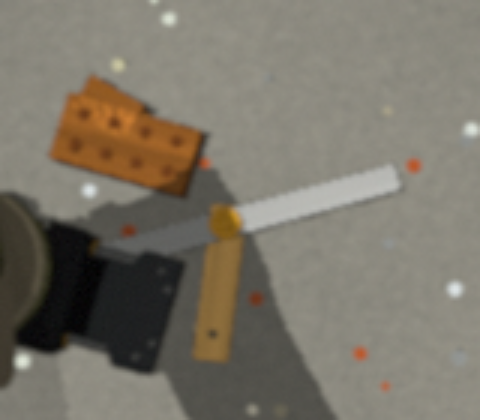

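The picture shows the blade turning as planned: bare end at crop (398,178), about 30° left to the edge. Continuing the push.

```bash
python3 -m inch '[[-0.2,0.1,0,0,0,0],[-0.2,0.07,0,0,0,0],[-0.22,0.05,0,0,0,0],[-0.22,0.03,0,0,0,0],[-0.22,0.02,0,0,0,0]]'
python3 -m inch '[[-0.15,0,0,0,0,0],[-0.12,0,0,0,0,0],[0,0,0,0,0,0],[0,0,0,0,0,0],[0,0,0,0,0,0]]'
python3 -c "
from h import *
to(edge(-.0175,.105,.217))"
```

```text
time: 3.07
ee_pos: [0.5363, 0.1938, 0.2183]
eef_rot: [0.129, 0.992, 0.0, 0.0]
ft_force: [-1.4, 1.5, -0.6]
width: 0.0005
grip_force: 1.0
time: 3.48
ee_pos: [0.5456, 0.1907, 0.2183]
eef_rot: [0.129, 0.992, -0.0, 0.0]
ft_force: [0.7, 0.2, 1.0]
width: 0.0004
grip_force: 0.0
t 3.48 pos [0.5456 0.1907 0.2183] units [-0.12 -0.01  0.03] yang 75.2 tilt [ 0. -0.] F [0.7 0.2 1. ] w 0.0004
```

```bash
python3 -m inch '[[-0.05,0,0,0,0,0],[-0.05,0,0,0,0,0],[0,0,0,0,0,0],[0,0,0,0,0,0],[0,0,0,0,0,0]]'
python3 -m inch '[[0.3,0,0,0,0,0],[0.5,0,0,0,0,0],[0.3,0,-0.5,0,0,0],[0,0,-0.9,0,0,0],[0,0,-0.9,0,0,0]]' 0.26 10
python3 -c "
from h import *
to([.6206,-.3003,.30])"
```

```text
time: 3.9
ee_pos: [0.5495, 0.1901, 0.2183]
eef_rot: [0.129, 0.992, -0.0, 0.0]
ft_force: [-0.2, -0.7, -0.2]
width: 0.0004
grip_force: 0.2
time: 4.32
ee_pos: [0.5059, 0.2014, 0.3107]
eef_rot: [0.128, 0.992, -0.001, -0.001]
ft_force: [0.4, 0.1, -0.4]
width: 0.0259
grip_force: 0.0
t 4.32 pos [0.5059 0.2014 0.3107] units [ -5.96 -11.4    0.28] yang 75.28 tilt [-0.002 -0.001] F [ 0.4  0.1 -0.4] w 0.0259
```

```bash
for i in 1; do python3 -m inch '[[-0.4,-0.76,0,0,0,0],[-0.4,-0.76,0,0,0,0],[-0.4,-0.76,0,0,0,0],[-0.4,-0.76,0,0,0,0],[-0.4,-0.76,0,0,0,0]]' >/dev/null
python3 -m inch '[[-0.4,-0.76,0,0,0,0],[-0.4,-0.76,0,0,0,0],[-0.4,-0.76,0,0,0,0],[-0.4,-0.76,0,0,0,0],[-0.4,-0.76,0,0,0,0]]' >/dev/null
python3 -m inch '[[-0.4,-0.76,0,0,0,0],[-0.4,-0.76,0,0,0,0],[-0.4,-0.76,0,0,0,0],[-0.4,-0.76,0,0,0,0],[-0.36,-0.76,0,0,0,0]]' >/dev/null
python3 -m inch '[[0,0,0,0,0,0.9],[0,0,0,0,0,0.9],[0,0,0,0,0,0.9],[0,0,0,0,0,0.9],[0,0,0,0,0,0.9]]' >/dev/null
python3 -m inch '[[0,0,0,0,0,0.9],[0,0,0,0,0,0.9],[0,0,0,0,0,0.9],[0,0,0,0,0,0],[0,0,0,0,0,0]]'; done
python3 - <<'E'
from h import *
import cv2
to([.6206,-.3003,.21])
c=eyes.camera('top');d=eyes.camera('side')
# blade check from top: bright grey bare-arm axis, plus picture
f=lambda im,x,y,w,h,k:cv2.resize(im[y:y+h,x:x+w,::-1],None,fx=k,fy=k,interpolation=cv2.INTER_CUBIC)
cv2.imwrite('pics/t2.png',np.hstack([f(c['pixels'],190,115,130,110,3),f(d['pixels'],220,80,130,110,3)]))
E
```

```text
time: 6.4
ee_pos: [0.6213, -0.3002, 0.3102]
eef_rot: [0.53, 0.848, -0.0, -0.0]
ft_force: [0.4, 0.4, -0.5]
width: 0.055
grip_force: 0.0
t 6.4 pos [ 0.6213 -0.3002  0.3102] units [ 0.01 -0.02  2.51] yang 25.93 tilt [-0. -0.] F [ 0.4  0.4 -0.5] w 0.055
```

View pics/t2.png

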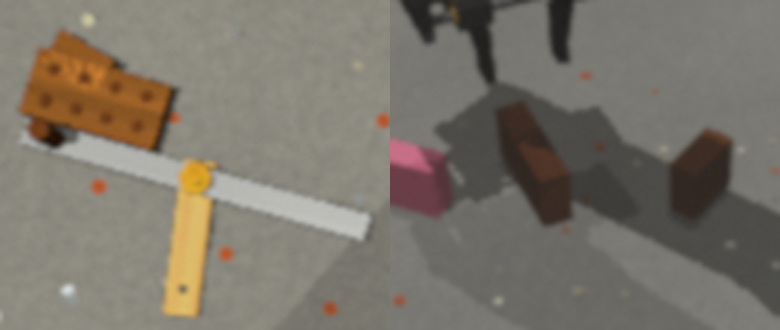

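The blade now lies flush along the offcut's edge (crop: tip (25,135), pivot (195,178), bare end (367,226)); the open fingers hang over the untouched long block. Descend and grip.

```bash
python3 -m inch '[[0,0,0.5,0,0,0],[0,0,0.7,0,0,0],[0,0,0.7,0,0,0],[0,0,0.4,0,0,0],[0,0,0.21,0,0,0]]' 
python3 -m inch '[[0,0,0,0,0,0],[0,0,0,0,0,0],[0,0,0,0,0,0],[0,0,0,0,0,0],[0,0,0,0,0,0]]' -1 20
python3 -m inch '[[0,0,-0.3,0,0,0],[0,0,-0.7,0,0,0],[0,0,-0.9,0,0,0],[0,0,0,0,0,0],[0,0,0,0,0,0]]' 
python3 - <<'E'
from h import *
d=eyes.camera("top")
u=lambda x,y:((x+.5)/3-.5+190,(y+.5)/3-.5+115)
a,b,p=atz(d,u(25,136),.016),atz(d,u(367,226),.016),atz(d,u(195,177),.027)
an=lambda v:np.degrees(np.arctan2(v[1],v[0]));print(a,b,p,an(a-b),an(p-b),np.linalg.norm(a-b))
by=(a-b)[:2]/np.linalg.norm(a-b);bx=np.array([by[1],-by[0]]);t=p[:2]+.030*bx-.082*by;print(t)
to(np.r_[t,.26])
import cv2;cv2.imwrite("pics/t3.png",eyes.camera("side")["pixels"][20:220,150:450,::-1])
E
```

```text
time: 6.92
ee_pos: [0.6206, -0.2998, 0.2071]
eef_rot: [0.531, 0.847, -0.0, -0.002]
ft_force: [-0.2, 0.4, 0.3]
width: 0.0546
grip_force: 0.0
time: 7.33
ee_pos: [0.6216, -0.3006, 0.2111]
eef_rot: [0.532, 0.847, 0.0, 0.001]
ft_force: [0.6, -0.5, 0.1]
width: 0.0289
grip_force: 0.0
time: 7.75
ee_pos: [0.6217, -0.3009, 0.2895]
eef_rot: [0.532, 0.847, 0.001, 0.002]
ft_force: [-0.2, 0.1, -2.4]
width: 0.028
grip_force: 20.0
[0.5690637  0.20684411 0.016     ] [ 0.50940995 -0.04185376  0.016     ] [0.54108295 0.08228767 0.027     ] 76.51161678844879 75.6871108123693 0.255752224651644
[ 0.55112912 -0.00444798]
t 7.8 pos [ 0.6213 -0.3005  0.2874] units [7.43 1.63 0.68] yang 25.73 tilt [ 0.002 -0.   ] F [-0.4  0.3 -2. ] w 0.0279
```

View pics/t3.png

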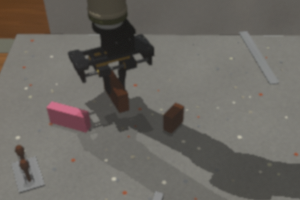

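Long block is held between the fingers and lifted (crop (117,90)), short and pink blocks untouched. Carry it over, then turn.

```bash
python3 -m inch '[[0.5,0.11,0,0,0,0],[0.82,0.18,0,0,0,0],[0.82,0.18,0,0,0,0],[0.82,0.18,0,0,0,0],[0.82,0.18,0,0,0,0]]' >/dev/null
python3 -m inch '[[0.82,0.18,0,0,0,0],[0.82,0.18,0,0,0,0],[0.82,0.18,0,0,0,0],[0.82,0.18,0,0,0,0],[0.35,0.08,0,0,0,0]]' >/dev/null
python3 -m inch '[[0,0,0,0,0,0.82],[0,0,0,0,0,0.82],[0,0,0,0,0,0.82],[0,0,0,0,0,0.82],[0,0,0,0,0,0.82]]' >/dev/null
python3 -m inch '[[0,0,0,0,0,0.82],[0,0,0,0,0,0.82],[0,0,0,0,0,0],[0,0,0,0,0,0],[0,0,0,0,0,0]]'
python3 -c "
from h import *
to([.5511,-.0044,.2115])"
```

```text
time: 9.52
ee_pos: [0.5511, -0.0049, 0.2855]
eef_rot: [0.786, 0.619, -0.0, -0.0]
ft_force: [0.8, 0.2, -1.2]
width: 0.0277
grip_force: 20.0
t 9.52 pos [ 0.5511 -0.0049  0.2855] units [ 0.01 -0.    1.85] yang -13.54 tilt [-0.001 -0.   ] F [ 0.8  0.2 -1.2] w 0.0277
```

```bash
python3 -m inch '[[0,0,0.4,0,0,0.05],[0,0,0.5,0,0,0],[0,0,0.36,0,0,0],[0,0,0,0,0,0],[0,0,0,0,0,0]]' 
python3 - <<'E'
from h import *
import cv2
to([.5511,-.0044,.2115])
c=eyes.camera('top');d=eyes.camera('side')
f=lambda im,x,y,w,h,k:cv2.resize(im[y:y+h,x:x+w,::-1],None,fx=k,fy=k,interpolation=cv2.INTER_CUBIC)
cv2.imwrite('pics/t4.png',np.hstack([f(c['pixels'],230,110,130,130,3),f(d['pixels'],230,170,130,130,3)]))
E
```

```text
time: 9.93
ee_pos: [0.5511, -0.0052, 0.2353]
eef_rot: [0.788, 0.616, -0.001, -0.0]
ft_force: [-0.1, -0.2, -0.2]
width: 0.028
grip_force: 20.0
t 9.93 pos [ 0.5511 -0.0052  0.2353] units [ 0.02 -0.    0.59] yang -14.01 tilt [-0.001 -0.   ] F [-0.1 -0.2 -0.2] w 0.028
```

View pics/t4.png

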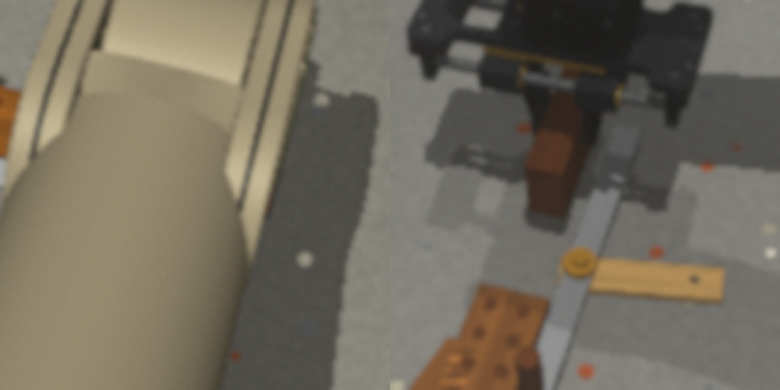

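The top view is hidden by the arm; in the side view the block hangs beside the bare arm, its lower blade-side corner at crop (565,217), clear of the blade.

```bash
python3 - <<'E'
from h import *
d=eyes.camera("side")
for z in(.020,.024,.028):
    for q in((565,217),(528,211)):
        p=atz(d,((q[0]-390+.5)/3-.5+230,(q[1]+.5)/3-.5+170),z)[:2]-piv;print(z,q,np.round([p@ex,p@ey],4))
E
```

```text
0.02 (565, 217) [ 0.0194 -0.0322]
0.02 (528, 211) [ 0.0464 -0.0305]
0.024 (565, 217) [ 0.0184 -0.0295]
0.024 (528, 211) [ 0.0453 -0.0279]
0.028 (565, 217) [ 0.0174 -0.0268]
0.028 (528, 211) [ 0.0441 -0.0252]
```

```bash
python3 -m inch '[[0,0,0.2,0,0,0],[0,0,0.2,0,0,0],[0,0,0.12,0,0,0],[0,0,0.06,0,0,0],[0,0,0,0,0,0]]' 
python3 -m inch '[[0,0,0.02,0,0,0],[0,0,0,0,0,0],[0,0,0,0,0,0],[0,0,0,0,0,0],[0,0,0,0,0,0]]'
```

```text
time: 10.5
ee_pos: [0.5512, -0.005, 0.2117]
eef_rot: [0.788, 0.615, -0.0, -0.0]
ft_force: [0.3, -0.1, -1.7]
width: 0.028
grip_force: 20.0
time: 10.92
ee_pos: [0.5514, -0.005, 0.2116]
eef_rot: [0.788, 0.615, 0.0, 0.0]
ft_force: [-0.5, 1.2, -0.7]
width: 0.0279
grip_force: 20.0
```

```bash
python3 -m inch '[[0,0,0.03,0,0,0],[0,0,0,0,0,0],[0,0,0,0,0,0],[0,0,0,0,0,0],[0,0,0,0,0,0]]'
```

```text
time: 11.33
ee_pos: [0.5515, -0.0051, 0.2111]
eef_rot: [0.788, 0.615, 0.0, -0.0]
ft_force: [-4.2, 0.3, 8.7]
width: 0.0273
grip_force: 20.0
```

Contact with the counter. Release to a moderate opening and rise.

```bash
python3 -m inch '[[0,0,0,0,0,0],[0,0,0,0,0,0],[0,0,0,0,0,0],[0,0,0,0,0,0],[0,0,0,0,0,0]]' 0.26
python3 -m inch '[[0,0,-0.3,0,0,0],[0,0,-0.6,0,0,0],[0,0,-0.8,0,0,0],[0,0,-0.8,0,0,0],[0,0,-0.8,0,0,0]]'
python3 -m inch '[[0.6,-0.6,0,0,0,0],[0.7,-0.7,0,0,0,0],[0.7,-0.7,0,0,0,0],[0.7,-0.7,0,0,0,0],[0.7,-0.7,0,0,0,0]]' >/dev/null
python3 - <<'E'
from h import *
import cv2
to([.55,0,.3])
c=eyes.camera('top');d=eyes.camera('side')
f=lambda im,x,y,w,h,k:cv2.resize(im[y:y+h,x:x+w,::-1],None,fx=k,fy=k,interpolation=cv2.INTER_CUBIC)
cv2.imwrite('pics/t5.png',np.hstack([f(c['pixels'],190,110,130,130,3),f(d['pixels'],230,170,130,130,3)]))
E
```

```text
time: 11.75
ee_pos: [0.5513, -0.005, 0.2102]
eef_rot: [0.788, 0.615, -0.0, -0.0]
ft_force: [-0.8, 0.6, 0.7]
width: 0.0511
grip_force: 0.0
time: 12.17
ee_pos: [0.551, -0.0055, 0.3445]
eef_rot: [0.789, 0.615, -0.0, 0.0]
ft_force: [-0.8, 0.3, 0.3]
width: 0.0546
grip_force: 0.0
t 12.58 pos [0.4513 0.1609 0.3433] units [-3.3   3.37  1.08] yang -14.13 tilt [0.001 0.001] F [0.6 0.9 0.3] w 0.0551
```

View pics/t5.png

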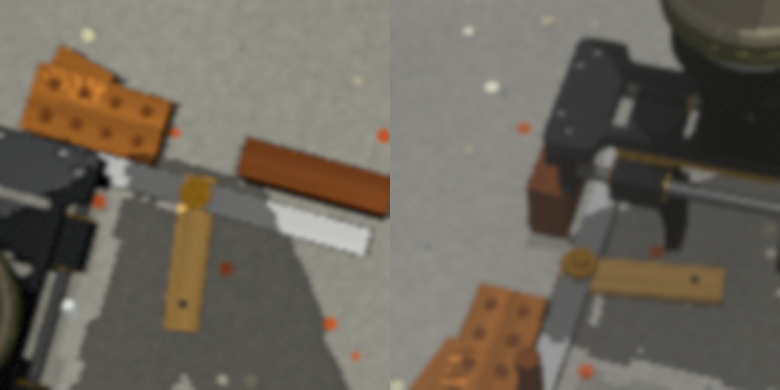

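The block stands parallel along the bare arm on the offcut's side (top crop: left end (244,155), near edge parallel to the blade), and the blade is still flush with the offcut. Handing in.

```bash
python3 -m inch '[[0,0,0,0,0,0],[0,0,0,0,0,0],[0,0,0,0,0,0],[0,0,0,0,0,0],[0,0,0,0,0,0]]' >/dev/null; python3 -c "
from bench import job;print(job.close_job())"
```

```text
the job is handed in; nothing more can be done
None
```

The job is handed in with no verdict returned: in the last images the blade lies flush along the cedar offcut's edge, the long block stands released beside the bare arm on the offcut's side (about 6 mm gap), and it took about 13 s of the 45 s.

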